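# Put a chromatography column away in its hasped case

### The job

Put the steel column away: lay it, without dropping it, in the two blue V saddles inside the open case. Then shut the lid fully, and after that swing the hasp over so that its slot goes over the brass catch on the lid and it lies flat on the lid. Leave the bottle, beaker, spanner and mouse where they are.

Things in the scene. Friction and masses are not known exactly. Their poses are not given: they have to be found in the camera images.
- case: Grey plastic case fixed to the bench, 190 (x) x 232 (y) x 68 mm high with the lid shut. Origin: centre of its underside; z up; -x is its front. Front part, x -95 to -30: closed deck, top at z 68, carrying the hasp hinge. The rest, x -30 to 95, is open on top under the lid: outer walls 6 thick, 58 high; floor at z 7; inside it two blue V saddles. Case does not move (all mm)
- saddle_mid (a point): Where the middle of the column's axis lies when seated: case x 32, y 0, z 30 mm; axes as the case's; the column lies along y with 11 mm play each way. Blue 45-degree V saddles, 14 mm long, centred at y -42 and +42 mm; lips 21 mm either side of the axis, 13 mm above it. Between them, |y| < 35 mm, the room for fingers reaches 56 mm either side in x and down to 23 mm below the axis
- column: Steel chromatography column, 350 g give or take 30 percent, 180 mm long: a tube of 24 mm diameter with a dark hexagonal fitting at each end, 30 mm long, 30 mm across flats (35 across corners). Origin: middle of its axis, 15 mm above the bench at the start, where it lies on flats of its fittings; x runs along it. Either end may go to either side
- lid (a joint): Angle of the blue lid (rad): 0 shut, grows as it opens, stop at 2.2; starts open at 1.85 to 2.1. Slab 124 mm from hinge to free edge, 232 mm wide, 10 mm thick, 350 g, hinged along the case's far (+x) edge. Stiff hinge (0.32 N m): it stays at any angle and must be pushed all the way down; its top is then at case z 68 mm
- lid_hinge (a point): Middle of the lid's hinge line, at case x 95, y 0, z 58 mm. Turns with the lid: -x points along the lid to its free edge, z is the outward normal, y the hinge line. The lid's inner face is at z 0, its outer face at z 10 mm
- lid_edge (a point): Middle of the lid's free edge, 124 mm from the hinge, half way through its thickness; turns with the lid
- hasp (a joint): Angle of the hasp (rad): 0 flat on the shut lid with its slot over the catch; grows as it swings up and away from the lid, pi/2 upright, stop at 2.5; starts at 1.75 to 2.25, leaning away from the lid over the front deck. Stiff hinge (0.06 N m): it stays where it is left and must be pushed down flat
- hasp_hinge (a point): Middle of the hasp's hinge pin, at case x -36, y 0, z 72 mm; hinge line along case y. Turns with the hasp: x points to its free end, z is the face on top when closed. Plate 80 mm long, 44 wide, 4 thick (z -3 to 1 mm); the slot for the catch is 30 to 44 mm from the pin and 26 mm wide; from 44 to 80 mm it is a red tab to push on
- hasp_tip (a point): Free end of the hasp, 80 mm from the hinge pin; turns with the hasp
- bottle: Bystander: amber bottle, 70 mm diameter, 150 mm high; origin at the centre of its underside
- beaker: Bystander: white beaker, 70 mm diameter, 85 mm high; origin at the centre of its underside
- spanner: Bystander: steel spanner, 150 mm long, lying flat along its x; origin under its middle
- mouse: Bystander: black computer mouse, 105 x 60 x 26 mm; origin at the centre of its underside
- catch (a point): Top of the brass catch, a loop of 6 mm rod on the lid's outer face, 94 mm from the lid's hinge line; rises 15 mm from that face; 22 mm wide along the hinge line, 6 mm the other way. Turns with the lid; z is the lid's outward normal
There are look-alikes about, which are no part of the job. What is meant by the column is not orange, and is the smaller of those in its own colour.

How it is judged (in metres and radians):
On the way, in this order (a step that is already met when the one before it is completed fails the run):
1. the column lies released in both saddles, with the lid still open (x of column in the frame of saddle_mid between -0.007 and 0.007 m and y of column in the frame of saddle_mid between -0.015 and 0.015 m and z of column in the frame of saddle_mid below 0.006 m and angle between the x axis of column and the y axis of case, either way round below 0.1 rad and contact force between the fingers and column below 0.2 N and value of joint lid above 0.5 rad), for 0.2 s.
2. the lid is shut (within 0.05 rad) with the hasp still clear of the catch (above 0.4 rad) (value of joint lid below 0.05 rad and value of joint hasp above 0.4 rad), for 0.2 s.
3. the hasp lies over the catch (within 0.08 rad of flat) (value of joint hasp below 0.08 rad), for 0.2 s.
At the end, for the whole second after the job is handed in: The column lies at rest in both saddles (within 7 mm across, 15 mm along, 6 mm in height and 0.10 rad), the lid is shut to within 0.05 rad and the hasp lies over the catch to within 0.08 rad of flat (x of column in the frame of saddle_mid between -0.007 and 0.007 m and y of column in the frame of saddle_mid between -0.015 and 0.015 m and z of column in the frame of saddle_mid below 0.006 m and angle between the x axis of column and the y axis of case, either way round below 0.1 rad and linear speed of column below 0.02 m/s and value of joint lid below 0.05 rad and value of joint hasp below 0.08 rad); the robot touches nothing.
It fails at once if the column is let go of over the saddles more than 20 mm above its seat (contact force between the fingers and column below 0.05 N and z of column in the frame of saddle_mid between 0.02 and 0.3 m and x of column in the frame of saddle_mid between -0.02 and 0.02 m and y of column in the frame of saddle_mid between -0.03 and 0.03 m).
It fails at once if the column is dropped or driven hard into the case (over 60 N between them) (contact force between column and case above 60 N).
It fails at once if a bystander (bottle, beaker, spanner or mouse) is moved more than 30 mm (distance of any of bottle, beaker, spanner, mouse from where it was at the start of the episode above 0.03 m).
It also fails if it takes over 64 s, if anything falls off the work surface, if the arm or the gripper's body presses on something with over 40 N, if the wrist force passes 120 N, or if a joint passes its speed limit or range.

### The arm

A 7-joint arm with a two-finger parallel gripper is mounted at the origin on the work surface. World frame = base frame: x ahead of the robot, y to its left, z up, the work surface at z = 0. Lengths are in mm, angles in rad, forces in N, time in s.
With the tool pointing down it reaches from about 425 to 875 mm from the base axis. Payload 9.9 kg.
Tool frame: the origin (TCP) lies midway between the tips of the shut fingers; the grasp point (between the pads) lies 19 mm behind it (robot.tcp_to_grasp is the z of the grasp point in the tool frame, in mm); z points along the fingers, y is the line along which they close (so a half turn about z gives the same grasp; the last joint's range is limited). The gripper opens to 85 mm and grips with 20 to 120 N. Pads are 22 mm wide; open, the fingers measure 114 mm over their backs; the gripper's body (76 mm by 85 mm) begins 54 mm behind the grasp point. The pads swing forward as they close: fully open they stand 13 mm farther back than shut.
Start: joints at [-0.084, 0.576, 0.025, 1.437, -0.015, 1.129, -0.057], TCP at [675.003, 0.006, 231.289] pointing down, gripper open.
Joint ranges: [-2.76, 2.76], [-0.34, 2.15], [-1.52, 1.57], [0.19, 2.46], [-1.09, 4.23], [0.17, 1.99], [-2.82, 2.82]. Speed limits (rad/s): [2.22, 2.22, 3.01, 3.01, 3.14, 3.14, 3.14].

### API

Orientations are given as a unit quaternion [x, y, z, w].
In Python, from station import robot gives the robot as it stands.
- The arm moves only by the tool arm_command, never from a script. Its argument "plan" is a list of rows, each a list of 3 entries, a list of its own where there are three numbers: the turn, a rotation vector about the tool's x, y, z each as a share of 0.5 rad, from -1 to 1, then the shift along the tool's x, y, z each as a share of 50 cm, from -1 to 1, then the closure, from 0 (fully open) to 1 (shut). In form: [[[ax, ay, az], [tx, ty, tz], gripper], ...]. A call has exactly 8 rows; each row is the pose to reach, as a shift and turn from the pose commanded when the call began, along the tool's axes at that moment; what a row does not reach only later rows make up. A row lasts 1/10 s, in which the tool goes at most 50 mm and 8.59 degrees, less where a joint would pass 70% of its speed; a pose out of reach is approached as far as the arm can. A call with a number of a shift or a turn outside -1 to 1 is refused whole. A call with a gripper value outside its range is refused whole. The fingers move at their own pace and stop on an object; the grip force is fixed at half the most. Time passes only in rows, so rows that repeat a pose let the fingers close, or fill a call up. It gives the time, the measured TCP pose, the force, the opening and the grip force at its end, in the units of the state.
- robot.read_state(): the state, without advancing time (a new reading comes with each control period).
- robot.snapshot(name): name is "scene" or "side" or "wrist"; returns (picture, depth): 480x640x3 uint8, red, green, blue; 480x640 float32, mm along the optical axis (not along the pixel's ray), 0 where there is no reading.
- robot.camera_params(name): a dict with "vfov" (degrees; the focal length in pixels is half the picture's height over the tangent of half this angle, whatever the lens; pixels are square), "cx", "cy" (the principal point, pixels), "D" ([k1, k2, p1, p2, k3] as OpenCV has them; the pictures are not rectified), "xyz" and "attitude" of the camera in the world. Camera axes: x right, y down, z forward; pixel columns grow to the right and rows downward; lengths in mm; the calibration is good to about 2 mm. A picture is of the moment at which its call begins: read the wrist's pose just before it. camera_params takes no time and is no camera call; for the wrist camera it gives the pose at the moment of the call.
- robot.hand_in(): hands the job in; it is judged then, once.
The state is a dict: "time": time; "qpos": joint angles; "qd": joint speeds; "tau": joint torques, N m; "tcp_pos": TCP position; "tool_rot": TCP orientation; "ft_force": force on the tool from outside, world axes, zero at the start; "torque": the same for the moment, N m; "gripper_width": finger opening in mm; "grip_force": force on a finger pad.
Only numpy, scipy, OpenCV 4.12 (cv2) and the standard library are available. Lean on these libraries where they do the work, as an engineer would, in place of code of your own. Each camera call takes 0.05 s, during which the arm holds its last target. There are 200 camera calls.

## Working session

There is one attempt and no reset: what is moved stays moved. The work goes in short steps, Python scripts to look and compute and a tool call to move; the robot and the scene stay as the last step left them, time stands still between calls to the robot, and variables do not carry over. Pictures are saved under pics/ and viewed, at most 10 in all, crops included, and the job is handed in when it is done.

Besides the shell and the picture viewer there is one more tool, called as name(argument=value, ...), one argument or row to a line, values as JSON. arm_command: Moves the arm, as the interface text tells. Its arguments: {"type":"object","properties":{"plan":{"type":"array","items":{"type":"array"}}},"required":["plan"]}

```bash
mkdir -p pics; ls; cat > h.py <<'E'
import numpy as np, cv2
from scipy.spatial.transform import Rotation as R
from station import robot
def K(p):
    f=240/np.tan(np.radians(p['vfov'])/2); return np.array([[f,0,p['cx']],[0,f,p['cy']],[0,0,1]])
def rot(p):
    a=np.array(p['attitude'],float); return R.from_quat(a).as_matrix() if a.shape==(4,) else a
def cloud(p,d):
    v,u=np.mgrid[0:480,0:640]; uv=np.stack([u,v],-1).reshape(-1,1,2).astype(np.float32)
    n=cv2.undistortPoints(uv,K(p),np.array(p['D'],float)).reshape(480,640,2)
    c=np.dstack([n*d[...,None],d]); w=c@rot(p).T+np.array(p['xyz']); w[d<=0]=np.nan; return w
def snap(n):
    p=robot.camera_params(n); im,d=robot.snapshot(n); return im,d,cloud(p,d),p
E
python3 - <<'E'
from h import *
for n in('scene','side'):
    im,d,w,p=snap(n); np.savez(n+'.npz',im=im,d=d,w=w); cv2.imwrite(f'pics/{n}0.png',im[...,::-1]); print(n,p,(d>0).mean())
print(robot.read_state())
E
```

```text
pics
scene {'vfov': 47.56279079515511, 'cx': 319.5212219064547, 'cy': 238.11957681258642, 'D': array([-0.04227283,  0.        ,  0.        ,  0.        ,  0.        ]), 'xyz': array([1059.73834874,  491.40810036, 1195.08887074]), 'attitude': array([ 0.39412252,  0.87122111, -0.2638541 , -0.12657898])} 0.9962825520833334
side {'vfov': 55.296532368275244, 'cx': 321.6331810375099, 'cy': 240.25089995365283, 'D': array([-0.00873742,  0.        ,  0.        ,  0.        ,  0.        ]), 'xyz': array([  44.15555358, -722.8380278 ,  884.66450067]), 'attitude': array([ 0.8872543 , -0.23708193,  0.11052004, -0.37994381])} 0.9960286458333333
{'time': 0.1, 'qpos': array([-0.08379392,  0.5764442 ,  0.02482122,  1.43783409, -0.01502219,
        1.12900463, -0.0564757 ]), 'qd': array([ 0.00151751, -0.00108026, -0.00167088, -0.00156459, -0.00149388,
       -0.00043803, -0.00047517]), 'tau': array([ 7.07550455e-03, -7.67310762e+01,  2.25892425e+00, -2.86606407e+01,
        1.61178235e-02,  8.62831454e-03, -6.06417325e-05]), 'tcp_pos': array([6.74586074e+02, 2.50963299e-02, 2.30527316e+02]), 'tool_rot': array([ 7.07084308e-01,  7.07128852e-01, -5.47584599e-04, -5.17338029e-04]), 'ft_force': array([0.26997866, 0.05908652, 0.24733479]), 'torque': array([0.0017576 , 0.03360819, 0.01446467]), 'grip_force': 0.0, 'gripper_width': 85.7441190057261}
```

View pics/scene0.png

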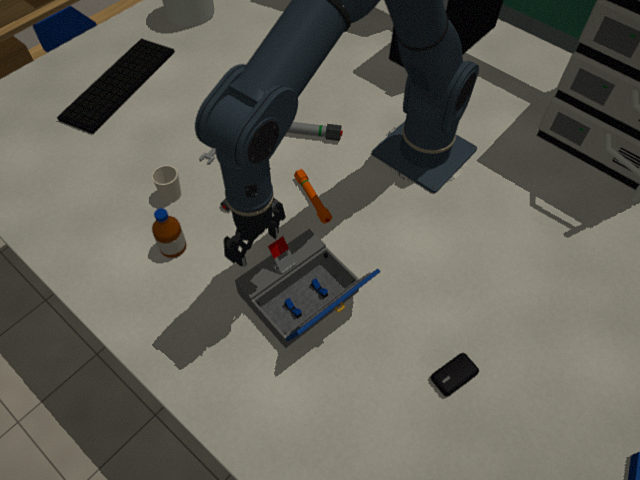

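View pics/side0.png

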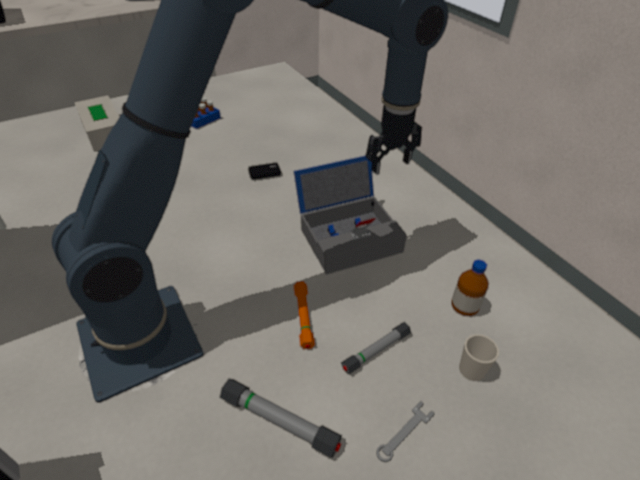

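Side view candidates: the orange column (305,315), the large steel one (280,418) and the small steel one (378,347). By the description I choose the small steel one at (378,347). The case is at about (352,230), with the hasp tab at (365,222). Next I measure and check a close crop.

```bash
python3 - <<'E'
from h import *
s=np.load('side.npz'); im,w=s['im'],s['w']
cv2.imwrite('pics/crop1.png',cv2.resize(im[290:400,320:440,::-1],None,fx=5,fy=5))
cv2.imwrite('pics/crop2.png',cv2.resize(im[145:280,280:420,::-1],None,fx=4.2,fy=4.2,interpolation=cv2.INTER_CUBIC))
def blobs(m,name,mn=60,w=w):
    n,l,st,c=cv2.connectedComponentsWithStats(m.astype(np.uint8))
    for i in range(1,n):
        if st[i,4]>mn:
            q=w[l==i]; q=q[np.isfinite(q).all(1)]; xy=q[:,:2].astype(np.float32)
            r=cv2.minAreaRect(xy); print(name,c[i].round(),st[i,4],'rect',np.round(r[0],1),np.round(r[1],1),round(r[2],1),'z',np.percentile(q[:,2],[2,50,98]).round(1))
z=w[...,2]; reg=np.zeros(z.shape,bool)
pa=s['w'][460,600]; print('bench z',np.nanmedian(z[420:470,500:600]))
blobs((z>6)&(z<200)&(w[...,0]>200)&(w[...,0]<1000)&(abs(w[...,1])<500),'side')
s2=np.load('scene.npz');w2=s2['w'];z=w2[...,2]; print('bench z scene',np.nanmedian(z[400:450,300:400]))
blobs((z>6)&(z<170)&(w2[...,0]>200)&(w2[...,0]<1100)&(abs(w2[...,1])<500),'scene',60,w2)
for nm,S in(('side',s),('scene',s2)):
    hsv=cv2.cvtColor(S['im'],cv2.COLOR_RGB2HSV); W=S['w']
    near=(W[...,0]>450)&(W[...,0]<950)&(W[...,1]>-250)&(W[...,1]<250)
    b=(hsv[...,0]>100)&(hsv[...,0]<130)&(hsv[...,1]>130)&(hsv[...,2]>50)&near; blobs(b,nm+' blue',15,W)
    r=((hsv[...,0]<6)|(hsv[...,0]>174))&(hsv[...,1]>150)&(hsv[...,2]>70)&near; blobs(r,nm+' red',15,W)
E
```

```text
bench z -1.1630181087837173
side [345. 214.] 8123 rect [603.7  62.7] [252.7 236.3] 81.5 z [  7.   66.3 167.6]
side [264. 171.] 432 rect [524.5 447. ] [ 67.1 105. ] 73.2 z [ 8.1 22.3 27.6]
side [471. 289.] 1448 rect [ 709.  -302.2] [56.2 70.1] 36.4 z [  9.6  87.5 149.2]
side [303. 315.] 799 rect [ 355.2 -132.4] [187.8  34.6] 66.9 z [11.1 23.9 30.5]
side [375. 348.] 978 rect [ 450.7 -293.5] [186.2  36.5] 6.2 z [10.5 23.5 30.4]
side [478. 356.] 1327 rect [ 606.1 -436.5] [71.1 68.3] 50.7 z [10.7 56.6 84.4]
side [405. 431.] 510 rect [ 392.7 -474.2] [149.1  36. ] 14.3 z [ 6.1  7.5 10.7]
side [315. 434.] 1227 rect [ 227.6 -383.2] [ 49.8 134.8] 31.4 z [19.3 35.3 43.9]
bench z scene 0.24171402734680214
scene [295. 129.] 102 rect [ 208.  -328.8] [22.2 47.4] 21.5 z [ 8.7 28.8 40.3]
scene [208. 156.] 96 rect [ 439.5 -461.3] [59.6 38. ] 13.3 z [ 6.1  8.6 14.2]
scene [167. 182.] 782 rect [ 596.6 -452.3] [114.9  68.5] 61.6 z [10.  59.9 87.6]
scene [312. 196.] 584 rect [ 351.7 -135.3] [206.3  40.2] 67.1 z [11.2 25.  33.5]
scene [224. 205.] 62 rect [ 542.6 -283. ] [28.6 16.8] 65.1 z [ 7.3 21.5 34.1]

[... 287 characters left out ...]
34.4] [212.2 207.2] 47.7 z [ 64.4 160.4 171.4]
side blue [357. 220.] 22 rect [646.8  78.8] [ 9.7 13.6] 71.3 z [16.8 25.5 30.1]
side blue [332. 230.] 57 rect [562.6  74.6] [42.9 15. ] 84.0 z [12.3 20.9 29.6]
scene blue [335. 303.] 461 rect [617.9 159.5] [ 57.5 229.4] 81.0 z [157.9 171.3 175.3]
scene blue [316. 283.] 56 rect [558.6  62.5] [29.5 20. ] 41.4 z [ 8.1 25.3 34.3]
scene blue [323. 291.] 39 rect [565.1  89.4] [22.6 14.2] 80.1 z [16.1 27.3 33.2]
scene blue [289. 303.] 62 rect [641.1  47. ] [29.2 18.5] 72.6 z [ 8.8 24.4 32.3]
scene blue [296. 311.] 42 rect [648.9  78.4] [23.7 15. ] 75.7 z [15.8 27.9 32.6]
scene red [275. 251.] 87 rect [601.4 -26.9] [18.  22.9] 80.2 z [112.2 123.2 135.2]
```

View pics/crop1.png

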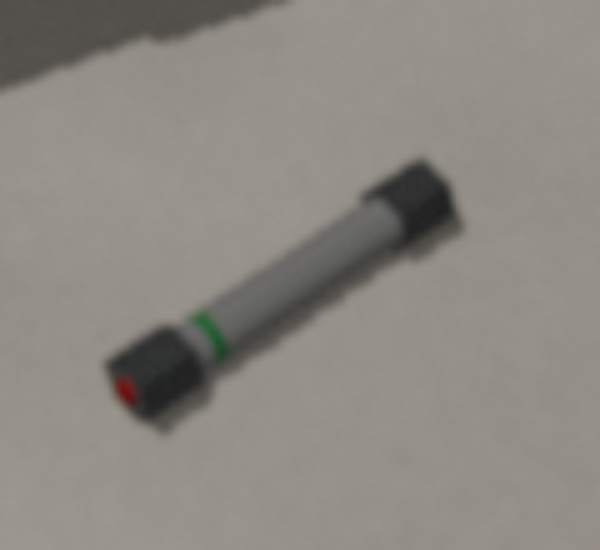

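View pics/crop2.png

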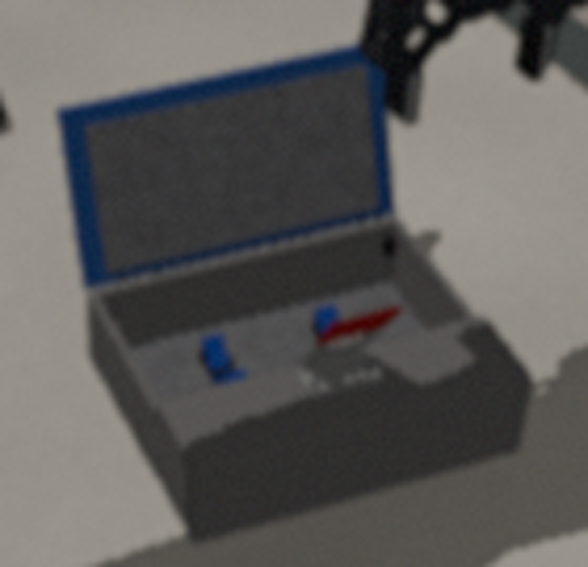

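The crop shows a small steel column with a green band, its dark fittings at crop (155,375) and (410,200). It is about 180 mm long with its top at z 30, which matches. Crop 2 shows the case with the lid up, the blue saddles at (215,355) and (325,320), and the red hasp tab at (360,325).

```bash
cat >> h.py <<'E'
def T(x,y,z,a,tilt=0):
    "pose: tool down, tool-y at world angle a deg, then tilt (rad) about tool x"
    yv=np.array([np.cos(np.radians(a)),np.sin(np.radians(a)),0]); zv=np.array([0,0,-1.])
    return np.array([x,y,z],float),R.from_matrix(np.c_[np.cross(yv,zv),yv,zv])*R.from_rotvec([tilt,0,0])
def cur():
    s=robot.read_state(); return np.array(s['tcp_pos']),R.from_quat(s['tool_rot'])
def plan(*targets,start=None):
    p,r=start or cur()
    for q,t in targets:
        print('turn',((r.inv()*t).as_rotvec()/.5).round(3),'shift',(r.inv().apply(q-p)/500).round(4)); p,r=q,t
E
python3 - <<'E'
from h import *
plan(T(600,-98,220,-28),T(525,-196,210,-56),T(451,-292,200,-84))
s=np.load('side.npz'); w=s['w']; v,u=np.mgrid[0:480,0:640]
z=w[...,2]; m=(u>335)&(u<415)&(v>318)&(v<380)&(z>6)
q=w[m&(z>25)]; c=q[:,:2].mean(0); U,S,V=np.linalg.svd(q[:,:2]-c); d=V[0]; t=(q[:,:2]-c)@d; print(c,np.degrees(np.arctan2(d[1],d[0])),t.min(),t.max(), 'mid',c+d*(t.min()+t.max())/2)
q=w[m][:,:2]; t=(q-c)@d; print(t.min(),t.max())
E
```

```text
turn [-0.003  0.001  0.978] shift [-0.196  -0.1492  0.0213]
turn [0.    0.    0.977] shift [-0.2435 -0.0404  0.02  ]
turn [0.    0.    0.977] shift [-0.2301  0.0764  0.02  ]
[ 449.07658928 -294.74716379] -173.91196212110248 -94.89788004397455 87.1769016508767 mid [ 452.91530574 -294.33773392]
-94.89788004397455 91.35312638734794
```

arm_command(
  plan=[
    [[0,0,0.3],[-0.05,-0.04,0.005],0],
    [[0,0,0.6],[-0.12,-0.09,0.02],0],
    [[0,0,0.978],[-0.196,-0.149,0.02],0],
    [[0,0,0.978],[-0.196,-0.149,0.02],0],
    [[0,0,0.978],[-0.196,-0.149,0.02],0],
    [[0,0,0.978],[-0.196,-0.149,0.02],0],
    [[0,0,0.978],[-0.196,-0.149,0.02],0],
    [[0,0,0.978],[-0.196,-0.149,0.02],0],
  ],
)

```text
time: 0.9
tcp_pos: [600.9, -97.0, 221.0]
tool_rot: [0.857, 0.516, -0.0, -0.0]
ft_force: [0.1, 0.0, 0.2]
gripper_width: 85.5
grip_force: 0.0
```

arm_command(
  plan=[
    [[0,0,0.3],[-0.07,-0.01,0.005],0],
    [[0,0,0.6],[-0.15,-0.03,0.02],0],
    [[0,0,0.977],[-0.2435,-0.04,0.02],0],
    [[0,0,0.977],[-0.2435,-0.04,0.02],0],
    [[0,0,0.977],[-0.2435,-0.04,0.02],0],
    [[0,0,0.977],[-0.2435,-0.04,0.02],0],
    [[0,0,0.977],[-0.2435,-0.04,0.02],0],
    [[0,0,0.977],[-0.2435,-0.04,0.02],0],
  ],
)

```text
time: 1.7
tcp_pos: [526.3, -195.1, 211.1]
tool_rot: [0.956, 0.294, 0.0, -0.0]
ft_force: [0.1, 0.6, 0.1]
gripper_width: 85.6
grip_force: 0.0
```

arm_command(
  plan=[
    [[0,0,0.3],[-0.07,0.02,0.005],0],
    [[0,0,0.6],[-0.15,0.05,0.02],0],
    [[0,0,0.977],[-0.23,0.076,0.02],0],
    [[0,0,0.977],[-0.23,0.076,0.02],0],
    [[0,0,0.977],[-0.23,0.076,0.02],0],
    [[0,0,0.977],[-0.23,0.076,0.02],0],
    [[0,0,0.977],[-0.23,0.076,0.02],0],
    [[0,0,0.977],[-0.23,0.076,0.02],0],
  ],
)

```text
time: 2.5
tcp_pos: [452.2, -291.1, 201.2]
tool_rot: [0.999, 0.054, 0.0, -0.0]
ft_force: [0.1, 0.8, 0.6]
gripper_width: 85.0
grip_force: 0.0
```

```bash
python3 - <<'E'
from h import *
im,d,w,p=snap('wrist'); cv2.imwrite('pics/wrist1.png',im[...,::-1]); np.savez('wrist1.npz',im=im,w=w)
print(p['xyz'],cur()[0],cur()[1].as_quat())
z=w[...,2]; print('bench',np.nanpercentile(z,[5,25,50]))
m=((z>8)&(z<45)&(np.hypot(w[...,0]-452,w[...,1]+294)<130)).astype(np.uint8)
n,l,st,c=cv2.connectedComponentsWithStats(m)
for i in range(1,n):
    if st[i,4]>300:
        q=w[l==i]; r=cv2.minAreaRect(q[:,:2].astype(np.float32)); print(c[i],st[i,4],r,np.percentile(q[:,2],[5,50,98]))
for n in('scene','side'):
    im,d,w,p=snap(n); np.savez(n+'1.npz',im=im,d=d,w=w)
    z=w[...,2]; near=(abs(w[...,0]-600)<150)&(w[...,1]>-100)&(w[...,1]<200)
    for lo,hi in((53,62),(63,73)):
        q=w[near&(z>lo)&(z<hi)]; print(n,lo,len(q),cv2.minAreaRect(q[:,:2].astype(np.float32)))
E
```

```text
[ 534.34274377 -281.47875412  344.02347067] [ 452.09104813 -291.2027428   201.23701104] [ 9.98571659e-01  5.34287172e-02  3.73142589e-05 -1.08362929e-04]
bench [-0.92135682 -0.12749917  0.5223089 ]
[320.73965937 190.44782374] 7398 ((455.3531494140625, -291.777587890625), (184.32061767578125, 34.66353225708008), 5.948494911193848) [17.91254208 26.12155932 31.13917882]
scene 53 711 ((600.6709594726562, 41.090614318847656), (192.99766540527344, 234.113525390625), 82.15972900390625)
scene 63 1860 ((600.7506713867188, 43.99779510498047), (202.5660858154297, 233.34544372558594), 82.1703872680664)
side 53 494 ((599.1981201171875, 39.75568389892578), (201.9282989501953, 234.85873413085938), 81.05760955810547)
side 63 1003 ((596.6725463867188, 42.62825012207031), (208.84812927246094, 231.4806671142578), 80.21739196777344)
```

View pics/wrist1.png

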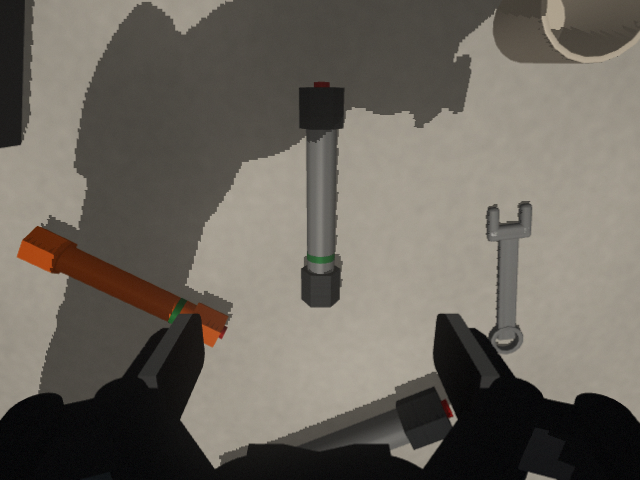

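The wrist view shows the column at (321,190), centred between the fingers and upright in the picture, with the orange one well off at left. The column centre is about (454,-292.5) and its angle is 6 deg.

arm_command(
  plan=[
    [[0,0,0],[0.004,0.003,0.06],0],
    [[0,0,0],[0.004,0.003,0.14],0],
    [[0,0,0],[0.004,0.003,0.22],0],
    [[0,0,0],[0.004,0.003,0.29],0],
    [[0,0,0],[0.004,0.003,0.34],0],
    [[0,0,0],[0.004,0.003,0.37],0],
    [[0,0,0],[0.004,0.003,0.385],0],
    [[0,0,0],[0.004,0.003,0.392],0],
  ],
)

```text
time: 3.45
tcp_pos: [453.7, -293.1, 4.8]
tool_rot: [0.999, 0.052, -0.0, -0.0]
ft_force: [0.2, 0.3, 1.1]
gripper_width: 85.2
grip_force: 0.0
```

arm_command(
  plan=[
    [[0,0,0],[0,0,0],0.3],
    [[0,0,0],[0,0,0],0.6],
    [[0,0,0],[0,0,0],1],
    [[0,0,0],[0,0,0],1],
    [[0,0,0],[0,0,0],1],
    [[0,0,0],[0,0,0],1],
    [[0,0,0],[0,0,0],1],
    [[0,0,0],[0,0,0],1],
  ],
)

```text
time: 4.25
tcp_pos: [454.0, -293.2, 6.0]
tool_rot: [0.999, 0.052, 0.0, 0.0]
ft_force: [-1.4, 1.4, 7.3]
gripper_width: 21.9
grip_force: 58.5
```

arm_command(
  plan=[
    [[0,0,0],[0,0,-0.01],1],
    [[0,0,0],[0,0,-0.04],1],
    [[0,0,0],[0,0,-0.1],1],
    [[0,0,0],[0,0,-0.17],1],
    [[0,0,0],[0,0,-0.25],1],
    [[0,0,0],[0,0,-0.33],1],
    [[0,0,0],[0,0,-0.4],1],
    [[0,0,0],[0,0,-0.44],1],
  ],
)

```text
time: 5.05
tcp_pos: [453.8, -293.5, 228.2]
tool_rot: [0.999, 0.052, 0.001, 0.001]
ft_force: [0.5, -0.3, -5.0]
gripper_width: 22.0
grip_force: 59.5
```

```bash
python3 - <<'E'
from h import *
plan(T(530,-110,236,-90),T(605,72,236,-98))
E
```

```text
turn [ 0.003 -0.005  0.209] shift [ 0.1899 -0.3492 -0.0156]
turn [0.    0.    0.279] shift [ 0.15  -0.364  0.   ]
```

arm_command(
  plan=[
    [[0,0,0.02],[0.01,-0.02,0],1],
    [[0,0,0.05],[0.03,-0.06,0],1],
    [[0,0,0.08],[0.06,-0.12,0],1],
    [[0,0,0.11],[0.1,-0.18,0],1],
    [[0,0,0.14],[0.13,-0.24,0],1],
    [[0,0,0.17],[0.16,-0.29,0],1],
    [[0,0,0.2],[0.18,-0.33,0],1],
    [[0,0,0.209],[0.19,-0.349,0],1],
  ],
)

```text
time: 5.85
tcp_pos: [530.1, -107.0, 225.0]
tool_rot: [1.0, 0.001, -0.001, -0.001]
ft_force: [0.2, 0.1, -4.7]
gripper_width: 21.9
grip_force: 59.4
```

arm_command(
  plan=[
    [[0,0,0.03],[0.01,-0.02,0],1],
    [[0,0,0.07],[0.03,-0.07,0],1],
    [[0,0,0.11],[0.05,-0.13,0],1],
    [[0,0,0.15],[0.08,-0.2,0],1],
    [[0,0,0.19],[0.11,-0.26,0],1],
    [[0,0,0.23],[0.13,-0.31,0],1],
    [[0,0,0.27],[0.145,-0.35,0],1],
    [[0,0,0.279],[0.15,-0.364,0],1],
  ],
)

```text
time: 6.65
tcp_pos: [605.0, 74.4, 224.8]
tool_rot: [0.998, -0.068, -0.0, -0.0]
ft_force: [0.2, -0.7, -4.8]
gripper_width: 22.1
grip_force: 59.5
```

```bash
python3 - <<'E'
from h import *
print(cur()[0],cur()[1].as_quat())
im,d,w,p=snap('wrist'); cv2.imwrite('pics/wrist2.png',im[...,::-1]); np.savez('wrist2.npz',im=im,w=w)
z=w[...,2]
for lo,hi in((54,61),(64,71),(54,71)):
    q=w[(z>lo)&(z<hi)]; print(lo,len(q),cv2.minAreaRect(q[:,:2].astype(np.float32)))
hsv=cv2.cvtColor(im,cv2.COLOR_RGB2HSV); b=((hsv[...,0]>100)&(hsv[...,0]<130)&(hsv[...,1]>130)&(hsv[...,2]>40)).astype(np.uint8)
n,l,st,c=cv2.connectedComponentsWithStats(b)
for i in range(1,n):
    if st[i,4]>100: q=w[l==i]; print('blue',c[i].round(),st[i,4],cv2.minAreaRect(q[:,:2].astype(np.float32)),np.nanpercentile(q[:,2],[2,50,98]).round(1))
m=((z>190)&(z<300)).astype(np.uint8); m[400:]=0
n,l,st,c=cv2.connectedComponentsWithStats(m)
for i in range(1,n):
    if st[i,4]>300: q=w[l==i]; print('held',c[i].round(),st[i,4],cv2.minAreaRect(q[:,:2].astype(np.float32)),np.nanpercentile(q[:,2],[2,50,98]).round(1))
E
```

```text
[604.99964381  74.35469278 224.76411911] [ 9.97651278e-01 -6.84958893e-02 -4.69026126e-04 -1.43313653e-04]
54 6857 ((605.096923828125, 71.72327423095703), (127.52998352050781, 232.40542602539062), 81.77728271484375)
64 21201 ((600.873046875, 42.190528869628906), (196.63465881347656, 232.5977325439453), 81.9306640625)
54 28502 ((600.855224609375, 42.19306182861328), (196.63465881347656, 232.63375854492188), 81.9306640625)
blue [112. 185.] 13008 ((632.727294921875, 151.3833465576172), (65.20581817626953, 197.65086364746094), 80.86712646484375) [154.3 170.  173.5]
blue [214.  58.] 360 ((723.0477905273438, 127.22535705566406), (17.35264015197754, 9.187485694885254), 73.25584411621094) [ 61.7  82.3 104.9]
blue [227. 352.] 380 ((508.0003662109375, 161.5379638671875), (21.39046287536621, 9.474089622497559), 79.21751403808594) [ 66.8  92.8 115.7]
held [318. 268.] 41380 ((637.3890991210938, 71.14716339111328), (100.77104187011719, 108.31124877929688), 40.53845977783203) [235.2 247.1 285. ]
```

View pics/wrist2.png

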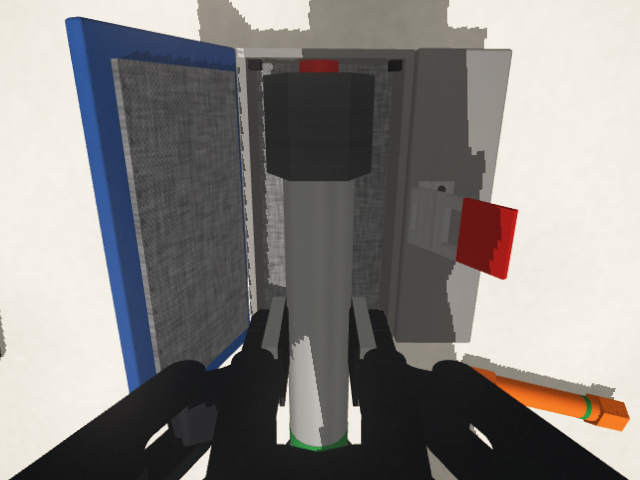

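The wrist view shows the column held straight, its fitting at (318,125), over the open bay with side walls at x≈245 and x≈400. The lid is at left and the red hasp tab is clear at (487,238). Wall tops give saddle_mid ≈ (605,71) and case-x yaw 81.9 deg.

```bash
python3 - <<'E'
from h import *
s=np.load('wrist2.npz'); w=s['w']; p,r=cur(); t=(w-p)@r.as_matrix(); 
sub=t[60:200,255:380]; m=(abs(sub[...,2])<45); q=sub[m]
print('far end tool x',np.percentile(q[:,0],[50,98,99.5]),'y',np.percentile(q[:,1],[1,50,99]),'z',np.percentile(q[:,2],[2,10,50]))
tb=t[190:300,290:350].reshape(-1,3); tb=tb[abs(tb[:,2])<45]; print('tube top z, near/far',[tb[abs(tb[:,0]-x)<4][:,2].min().round(1) for x in (25,40,55)],np.median(tb[:,1]))
plan(T(605,71,60,-98),T(605,71,22,-98))
S=np.load('wrist2.npz'); hsv=cv2.cvtColor(S['im'],cv2.COLOR_RGB2HSV); red=((hsv[...,0]<6)|(hsv[...,0]>174))&(hsv[...,1]>150)&(hsv[...,2]>60); red[:150]=0;red[290:]=0
yaw=np.radians(81.9); ex=np.array([np.cos(yaw),np.sin(yaw)]); ey=np.array([-ex[1],ex[0]]); o=np.array([605,71])-32*ex
q=w[red]; c=np.c_[(q[:,:2]-o)@ex,(q[:,:2]-o)@ey,q[:,2]]; print('tab case',np.nanpercentile(c,[3,50,97],axis=0).round(1))
hs=np.degrees(np.arctan2(c[:,2]-72,c[:,0]+36)); print('hasp deg',np.nanmedian(hs))
E
```

```text
far end tool x [74.38151677 91.68697867 93.09555738] y [-17.6527      -0.76701933  15.92810035] z [-25.06660009 -24.50120785 -22.93103659]
tube top z, near/far [np.float64(-22.8), np.float64(-22.4), np.float64(-23.0)] -0.7617499099433354
turn [-0.     0.002  0.005] shift [0.0011 0.0065 0.3296]
turn [0. 0. 0.] shift [0.    0.    0.076]
tab case [[-78.4 -21.2 111.8]
 [-68.8  -1.2 128. ]
 [-58.4  20.7 140.8]]
hasp deg 120.26718338153893
```

arm_command(
  plan=[
    [[0,0,0],[0.001,0.0065,0.01],1],
    [[0,0,0],[0.001,0.0065,0.04],1],
    [[0,0,0],[0.001,0.0065,0.09],1],
    [[0,0,0],[0.001,0.0065,0.15],1],
    [[0,0,0],[0.001,0.0065,0.21],1],
    [[0,0,0],[0.001,0.0065,0.27],1],
    [[0,0,0],[0.001,0.0065,0.31],1],
    [[0,0,0],[0.001,0.0065,0.33],1],
  ],
)

```text
time: 7.5
tcp_pos: [603.4, 66.4, 58.5]
tool_rot: [0.998, -0.071, -0.001, 0.001]
ft_force: [-0.4, -0.1, -4.6]
gripper_width: 22.0
grip_force: 59.5
```

arm_command(
  plan=[
    [[0,0,0],[0,0,0.01],1],
    [[0,0,0],[0,0,0.025],1],
    [[0,0,0],[0,0,0.04],1],
    [[0,0,0],[0,0,0.05],1],
    [[0,0,0],[0,0,0.06],1],
    [[0,0,0],[0,0,0.066],1],
    [[0,0,0],[0,0,0.07],1],
    [[0,0,0],[0,0,0.07],1],
  ],
)

```text
time: 8.3
tcp_pos: [604.8, 69.1, 25.1]
tool_rot: [0.998, -0.07, -0.0, 0.0]
ft_force: [-0.2, -0.6, -3.3]
gripper_width: 21.5
grip_force: 59.5
```

arm_command(
  plan=[
    [[0,0,0],[0,-0.003,0.002],1],
    [[0,0,0],[0,-0.003,0.004],1],
    [[0,0,0],[0,-0.003,0.006],1],
    [[0,0,0],[0,-0.003,0.007],1],
    [[0,0,0],[0,-0.003,0.008],1],
    [[0,0,0],[0,-0.003,0.009],1],
    [[0,0,0],[0,-0.003,0.01],1],
    [[0,0,0],[0,-0.003,0.01],1],
  ],
)

```text
time: 9.1
tcp_pos: [605.4, 69.8, 21.0]
tool_rot: [0.998, -0.07, 0.0, 0.0]
ft_force: [-3.3, -2.7, 6.4]
gripper_width: 22.0
grip_force: 60.7
```

arm_command(
  plan=[
    [[0,0,0],[0,0,0.001],0.7],
    [[0,0,0],[0,0,0.001],0.65],
    [[0,0,0],[0,0,0.001],0.6],
    [[0,0,0],[0,0,0.001],0.55],
    [[0,0,0],[0,0,0.001],0.5],
    [[0,0,0],[0,0,0.001],0.45],
    [[0,0,0],[0,0,0.001],0.45],
    [[0,0,0],[0,0,0.001],0.45],
  ],
)

```text
time: 9.9
tcp_pos: [605.1, 70.5, 19.8]
tool_rot: [0.998, -0.07, -0.0, 0.0]
ft_force: [-0.3, -0.4, -0.0]
gripper_width: 47.2
grip_force: 0.0
```

arm_command(
  plan=[
    [[0,0,0],[0,0,0],0.45],
    [[0,0,0],[0,0,-0.02],0.45],
    [[0,0,0],[0,0,-0.07],0.45],
    [[0,0,0],[0,0,-0.15],0.45],
    [[0,0,0],[0,0,-0.24],0.45],
    [[0,0,0],[0,0,-0.33],0.45],
    [[0,0,0],[0,0,-0.4],0.45],
    [[0,0,0],[0,0,-0.44],0.45],
  ],
)

```text
time: 10.7
tcp_pos: [606.0, 70.1, 244.1]
tool_rot: [0.998, -0.07, 0.002, -0.001]
ft_force: [-0.1, 0.2, -1.0]
gripper_width: 46.8
grip_force: 0.0
```

```bash
python3 - <<'E'
from h import *
print(cur()[0])
im,d,w,p=snap('wrist'); cv2.imwrite('pics/wrist3.png',im[...,::-1])
yaw=np.radians(81.9); ex=np.array([np.cos(yaw),np.sin(yaw)]); ey=np.array([-ex[1],ex[0]]); o=np.array([605,71])-32*ex
c=np.dstack([(w[...,:2]-o)@ex,(w[...,:2]-o)@ey,w[...,2]])
m=(abs(c[...,0]-32)<9)&(abs(c[...,1])<100)&(c[...,2]>33)&(c[...,2]<52)
q=c[m]; 
for y in range(-90,91,15):
    k=q[abs(q[:,1]-y)<5]
    if len(k)>20: t=k[k[:,2]>np.percentile(k[:,2],98)-3]; print(y,len(k),'top',np.percentile(k[:,2],98).round(1),'x',t[:,0].mean().round(1))
print('y range',np.percentile(q[:,1],[.5,99.5]))
im,d,w,p=snap('scene'); hsv=cv2.cvtColor(im,cv2.COLOR_RGB2HSV); c=np.dstack([(w[...,:2]-o)@ex,(w[...,:2]-o)@ey,w[...,2]])
b=(hsv[...,0]>100)&(hsv[...,0]<130)&(hsv[...,1]>130)&(c[...,2]>70)&(c[...,0]>80)&(c[...,0]<220); print('lid blue case',np.percentile(c[b],[3,50,97],axis=0).round(1))
E
```

```text
[605.96586904  70.13220208 244.07496227]
-90 221 top 46.3 x 31.9
-75 266 top 46.7 x 31.7
-60 257 top 46.5 x 31.7
-45 252 top 43.3 x 31.3
-30 247 top 43.0 x 31.5
-15 239 top 43.4 x 31.4
0 233 top 43.1 x 31.6
15 217 top 43.1 x 31.2
30 208 top 43.0 x 31.5
45 193 top 43.1 x 31.9
60 229 top 46.2 x 31.8
75 189 top 46.5 x 31.9
90 92 top 46.3 x 31.7
y range [-93.17896264  88.69490452]
lid blue case [[  91.5 -115.3  117. ]
 [ 143.3    8.1  171.6]
 [ 185.4  924.9  475.2]]
```

View pics/wrist3.png

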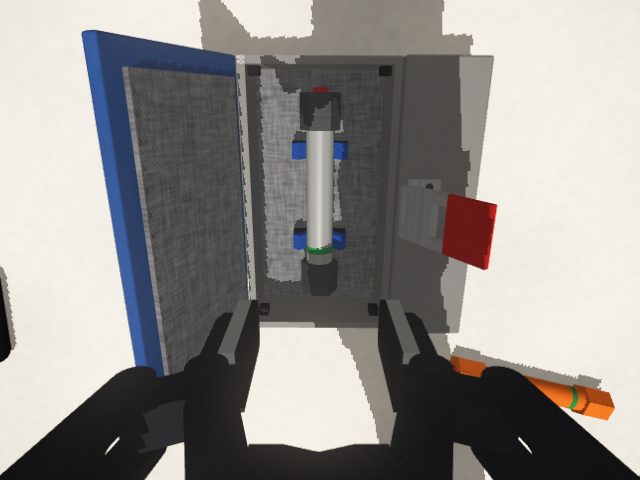

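The wrist view shows the column in both blue saddles, at (320,150) and (320,237). It measures 0.5 mm across, about 2 mm along, tube top 43 and level, so it is seated. The lid is still open at left. Next I go behind the lid with the fingers shut, at case y -75 to clear the catch and hasp.

arm_command(
  plan=[
    [[0,0,0],[0.03,-0.05,0],1],
    [[0,0,0],[0.07,-0.13,0],1],
    [[0,0,0],[0.11,-0.22,0],1],
    [[0,0,0],[0.14,-0.28,0],1],
    [[0,0,0],[0.15,-0.304,0],1],
    [[0,0,0],[0.15,-0.304,0],1],
    [[0,0,0],[0.15,-0.304,0],1],
    [[0,0,0],[0.15,-0.304,0],1],
  ],
)

```text
time: 11.6
tcp_pos: [700.1, 208.8, 240.0]
tool_rot: [0.998, -0.071, -0.0, 0.0]
ft_force: [0.6, -0.6, 0.2]
gripper_width: -0.3
grip_force: 0.0
```

arm_command(
  plan=[
    [[0,0,0],[0,0,0.02],1],
    [[0,0,0],[0,0,0.06],1],
    [[0,0,0],[0,0,0.11],1],
    [[0,0,0],[0,0,0.15],1],
    [[0,0,0],[0,0,0.18],1],
    [[0,0,0],[0,0,0.188],1],
    [[0,0,0],[0,0,0.188],1],
    [[0,0,0],[0,0,0.188],1],
  ],
)

```text
time: 12.4
tcp_pos: [701.1, 210.5, 146.8]
tool_rot: [0.998, -0.07, 0.001, -0.0]
ft_force: [0.1, 0.2, 1.4]
gripper_width: -0.1
grip_force: 0.0
```

```bash
cat >> h.py <<'E'
yaw=np.radians(81.9); ex=np.array([np.cos(yaw),np.sin(yaw)]); ey=np.array([-ex[1],ex[0]]); o=np.array([605,71])-32*ex
def case(w): return np.stack([(w[...,:2]-o)@ex,(w[...,:2]-o)@ey,w[...,2]],-1)
E
python3 - <<'E'
from h import *
print(case(cur()[0]).round(1),robot.read_state()['qpos'].round(2))
E
```

```text
[183.7 -75.5 146.8] [-0.58  0.77  0.45  1.38 -0.36  1.07 -1.78]
```

arm_command(
  plan=[
    [[0,0,0],[0,0.02,0],1],
    [[0,0,0],[0,0.045,0],1],
    [[0,0,0],[0,0.07,0],1],
    [[0,0,0],[0,0.095,0],1],
    [[0,0,0],[0,0.12,-0.004],1],
    [[0,0,0],[0,0.145,-0.006],1],
    [[0,0,0],[0,0.17,-0.008],1],
    [[0,0,0],[0,0.188,-0.01],1],
  ],
)

```text
time: 13.2
tcp_pos: [686.8, 115.8, 150.5]
tool_rot: [0.998, -0.07, -0.001, 0.0]
ft_force: [0.3, 3.3, -0.3]
gripper_width: -0.2
grip_force: 1.3
```

arm_command(
  plan=[
    [[0,0,0],[0,0.02,0.002],1],
    [[0,0,0],[0,0.04,0.008],1],
    [[0,0,0],[0,0.06,0.015],1],
    [[0,0,0],[0,0.08,0.024],1],
    [[0,0,0],[0,0.1,0.042],1],
    [[0,0,0],[0,0.12,0.064],1],
    [[0,0,0],[0,0.136,0.088],1],
    [[0,0,0],[0,0.146,0.108],1],
  ],
)

```text
time: 14.0
tcp_pos: [677.0, 43.5, 95.5]
tool_rot: [0.998, -0.07, -0.0, 0.001]
ft_force: [0.8, -0.3, 1.8]
gripper_width: -0.4
grip_force: 0.9
```

```bash
python3 - <<'E'
from h import *
print(case(cur()[0]).round(1))
im,d,w,p=snap('side'); cv2.imwrite('pics/side2.png',cv2.resize(im[120:280,240:440,::-1],None,fx=3.5,fy=3.5))
E
```

```text
[ 14.9 -75.1  95.5]
```

View pics/side2.png

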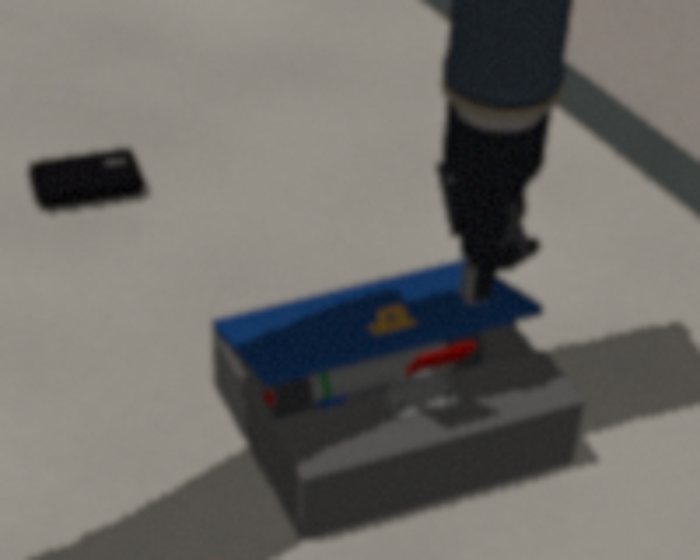

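The side crop shows the lid nearly shut, with the fingers on it at (478,290), the catch at (392,318) and the red hasp tab still leaning away at (445,355). I push on down.

arm_command(
  plan=[
    [[0,0,0],[0,0.002,0.01],1],
    [[0,0,0],[0,0.004,0.02],1],
    [[0,0,0],[0,0.006,0.03],1],
    [[0,0,0],[0,0.008,0.038],1],
    [[0,0,0],[0,0.01,0.046],1],
    [[0,0,0],[0,0.01,0.052],1],
    [[0,0,0],[0,0.01,0.056],1],
    [[0,0,0],[0,0.01,0.058],1],
  ],
)

```text
time: 14.85
tcp_pos: [676.6, 40.2, 68.1]
tool_rot: [0.998, -0.07, 0.0, 0.0]
ft_force: [-3.6, -0.4, 12.0]
gripper_width: -0.0
grip_force: 6.0
```

arm_command(
  plan=[
    [[0,0,0],[0,0,0.001],1],
    [[0,0,0],[0,0,0.002],1],
    [[0,0,0],[0,0,0.003],1],
    [[0,0,0],[0,0,0.003],1],
    [[0,0,0],[0,0,0.003],1],
    [[0,0,0],[0,0,0.003],1],
    [[0,0,0],[0,0,0.003],1],
    [[0,0,0],[0,0,0.003],1],
  ],
)

```text
time: 15.65
tcp_pos: [676.7, 40.2, 68.1]
tool_rot: [0.998, -0.07, 0.0, -0.0]
ft_force: [-6.1, -0.3, 16.5]
gripper_width: 0.1
grip_force: 8.3
```

The lid is down on its stop (z 68.1 = the shut height). Now I go over to the hasp's front side.

arm_command(
  plan=[
    [[0,0,0],[0,0,-0.03],1],
    [[0,0,0],[0,0,-0.09],1],
    [[0,0,0],[0,0,-0.16],1],
    [[0,0,0],[0,0,-0.22],1],
    [[0,0,0],[0,0,-0.24],1],
    [[0,0,0],[0,0,-0.24],1],
    [[0,0,0],[0,0,-0.24],1],
    [[0,0,0],[0,0,-0.24],1],
  ],
)

```text
time: 16.45
tcp_pos: [675.8, 40.5, 184.7]
tool_rot: [0.998, -0.069, -0.001, 0.0]
ft_force: [0.6, -0.4, -1.0]
gripper_width: -0.2
grip_force: 0.0
```

arm_command(
  plan=[
    [[0,0,0],[-0.02,0.03,0],1],
    [[0,0,0],[-0.06,0.09,0],1],
    [[0,0,0],[-0.1,0.16,0],1],
    [[0,0,0],[-0.13,0.21,0],1],
    [[0,0,0],[-0.15,0.244,0],1],
    [[0,0,0],[-0.15,0.244,0],1],
    [[0,0,0],[-0.15,0.244,0],1],
    [[0,0,0],[-0.15,0.244,0],1],
  ],
)

```text
time: 17.25
tcp_pos: [586.2, -68.6, 185.8]
tool_rot: [0.998, -0.069, -0.0, -0.0]
ft_force: [-0.1, 0.3, -0.5]
gripper_width: 0.2
grip_force: 0.0
```

```bash
python3 - <<'E'
from h import *
print(case(cur()[0]).round(1))
im,d,w,p=snap('wrist'); cv2.imwrite('pics/wrist4.png',im[...,::-1]); c=case(w)
m=(abs(c[...,1]+90)<25)
for x in (-20,0,30,60,85): print(x,np.nanmedian(c[m&(abs(c[...,0]-x)<4)][:,2]).round(1))
hsv=cv2.cvtColor(im,cv2.COLOR_RGB2HSV); red=((hsv[...,0]<6)|(hsv[...,0]>174))&(hsv[...,1]>150)&(hsv[...,2]>60)&(abs(c[...,1])<40)&(abs(c[...,0]+70)<40)
q=c[red]; print(len(q)); print(np.nanpercentile(q,[3,50,97],axis=0).round(1),np.nanmedian(np.arctan2(q[:,2]-72,q[:,0]+36)))
E
```

```text
[-108.8   -1.1  185.8]
-20 68.2
0 68.2
30 68.2
60 68.2
85 68.2
2548
[[-79.8 -21.5 112.6]
 [-71.   -1.8 131.6]
 [-58.7  20.7 141.3]] 2.1002143486117912
```

View pics/wrist4.png

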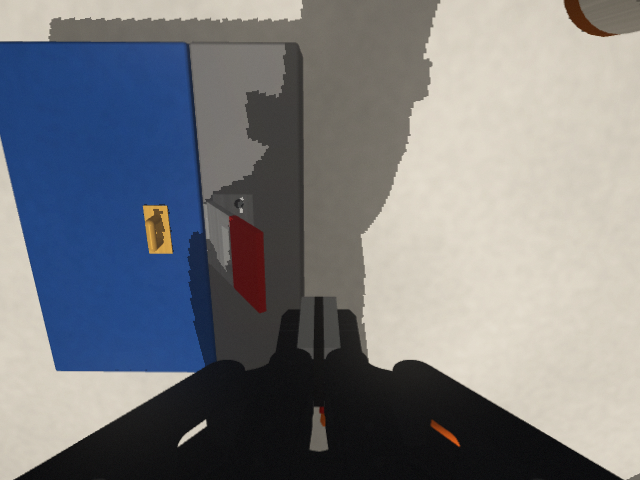

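The wrist view shows the lid flat (68.2 everywhere), the catch at (157,230), and the hasp tab at (248,263) at 2.10 rad, still back. The fingers stand clear in front at (319,330). I go down and push the hasp over.

arm_command(
  plan=[
    [[0,0,0],[-0.002,0,0.02],1],
    [[0,0,0],[-0.002,0,0.06],1],
    [[0,0,0],[-0.002,0,0.1],1],
    [[0,0,0],[-0.002,0,0.125],1],
    [[0,0,0],[-0.002,0,0.132],1],
    [[0,0,0],[-0.002,0,0.132],1],
    [[0,0,0],[-0.002,0,0.132],1],
    [[0,0,0],[-0.002,0,0.132],1],
  ],
)

```text
time: 18.1
tcp_pos: [585.0, -70.0, 121.1]
tool_rot: [0.998, -0.07, 0.001, -0.0]
ft_force: [-0.5, 0.2, -0.0]
gripper_width: -0.3
grip_force: 0.0
```

arm_command(
  plan=[
    [[0,0,0],[0,-0.02,0],1],
    [[0,0,0],[0,-0.04,0],1],
    [[0,0,0],[0,-0.06,-0.004],1],
    [[0,0,0],[0,-0.085,-0.012],1],
    [[0,0,0],[0,-0.11,-0.02],1],
    [[0,0,0],[0,-0.13,-0.03],1],
    [[0,0,0],[0,-0.15,-0.036],1],
    [[0,0,0],[0,-0.166,-0.036],1],
  ],
)

```text
time: 18.9
tcp_pos: [596.4, 13.4, 138.9]
tool_rot: [0.998, -0.069, 0.0, -0.0]
ft_force: [-0.1, -0.5, 0.9]
gripper_width: -0.0
grip_force: 0.3
```

```bash
python3 - <<'E'
from h import *
print(case(cur()[0]).round(1))
E
```

```text
[-26.3   0.4 138.9]
```

arm_command(
  plan=[
    [[0,0,0],[0,-0.016,0.006],1],
    [[0,0,0],[0,-0.032,0.016],1],
    [[0,0,0],[0,-0.047,0.026],1],
    [[0,0,0],[0,-0.06,0.036],1],
    [[0,0,0],[0,-0.072,0.05],1],
    [[0,0,0],[0,-0.083,0.064],1],
    [[0,0,0],[0,-0.09,0.08],1],
    [[0,0,0],[0,-0.097,0.096],1],
  ],
)

```text
time: 19.7
tcp_pos: [602.6, 60.5, 89.5]
tool_rot: [0.998, -0.07, -0.0, 0.0]
ft_force: [-0.3, -0.3, -0.4]
gripper_width: -0.1
grip_force: 0.3
```

arm_command(
  plan=[
    [[0,0,0],[0,-0.001,0.006],1],
    [[0,0,0],[0,-0.002,0.012],1],
    [[0,0,0],[0,-0.003,0.018],1],
    [[0,0,0],[0,-0.004,0.024],1],
    [[0,0,0],[0,-0.005,0.029],1],
    [[0,0,0],[0,-0.005,0.033],1],
    [[0,0,0],[0,-0.005,0.036],1],
    [[0,0,0],[0,-0.005,0.038],1],
  ],
)

```text
time: 20.5
tcp_pos: [603.3, 62.7, 72.6]
tool_rot: [0.998, -0.07, 0.0, -0.0]
ft_force: [-6.5, 0.6, 23.7]
gripper_width: -0.2
grip_force: 11.8
```

```bash
python3 - <<'E'
from h import *
print(case(cur()[0]).round(1))
E
```

```text
[23.5  0.5 72.6]
```

arm_command(
  plan=[
    [[0,0,0],[0,0,0],1],
    [[0,0,0],[0,0,0],1],
    [[0,0,0],[0,0,-0.02],1],
    [[0,0,0],[0,0,-0.06],1],
    [[0,0,0],[0,0,-0.12],1],
    [[0,0,0],[0,0,-0.18],1],
    [[0,0,0],[0,0,-0.22],1],
    [[0,0,0],[0,0,-0.24],1],
  ],
)

```text
time: 21.3
tcp_pos: [603.8, 62.7, 193.5]
tool_rot: [0.998, -0.07, 0.001, -0.0]
ft_force: [-0.2, 0.0, 0.1]
gripper_width: -0.2
grip_force: 0.0
```

```bash
python3 - <<'E'
from h import *
im,d,w,p=snap('scene'); cv2.imwrite('pics/scene3.png',cv2.resize(im[200:360,200:400,::-1],None,fx=3.5,fy=3.5))
for n in('side','wrist','scene'):
    im,d,w,p=snap(n); c=case(w)
    print(n,'tab/lid z',[np.nanmedian(c[(abs(c[...,0]-x)<4)&(abs(c[...,1]-y)<6)&(c[...,2]<130)][:,2]).round(1) for x,y in((15,15),(25,15),(35,15),(35,-15),(35,70),(-15,-90),(80,-70))])
print(robot.read_state()['ft_force'])
E
```

```text
side tab/lid z [np.float64(71.3), np.float64(71.5), np.float64(71.7), np.float64(71.6), np.float64(68.0), np.float64(66.8), np.float64(65.8)]
wrist tab/lid z [np.float64(73.2), np.float64(73.2), np.float64(73.2), np.float64(73.3), np.float64(67.9), np.float64(68.2), np.float64(68.2)]
scene tab/lid z [np.float64(73.2), np.float64(72.9), np.float64(73.3), np.float64(73.0), np.float64(68.5), np.float64(67.1), np.float64(67.9)]
[-0.42000275 -0.32300686  0.05189875]
```

View pics/scene3.png

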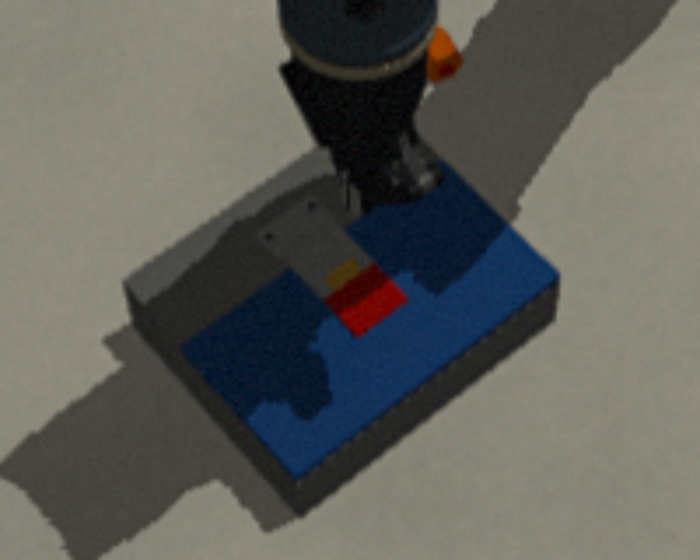

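The scene crop shows the hasp flat with the catch through its slot at (343,275) and the tab at (367,300) level at z 73. The lid is flat and the arm clear, so I hand in.

```bash
python3 -c "
from station import robot
print(robot.hand_in())"
```

```text
the job is handed in; nothing more can be done
None
```

The column lies in both saddles, the lid is shut, the hasp is flat over the catch, the bystanders were not touched, and the job was handed in at about 21.5 s; the hand-in returned no verdict.

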